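Vent-set the screw band of the next preserving jar

ROBOT

A 7-joint arm with a two-finger parallel gripper is mounted at the origin on a cart in front of the work surface, level with it; the furniture and walls round the work are solid. World frame = base frame: x ahead of the robot, y to its left, z up, the work surface at z = 0. Lengths are in m, angles in rad, forces in N, time in s.
With the tool pointing down it reaches from about 0.425 to 0.875 m from the base axis. Payload 4.7 kg.
Tool frame: the origin (TCP) lies midway between the tips of the shut fingers; the grasp point (between the pads) lies 19 mm behind it; z points along the fingers, y is the direction in which the jaws open and shut (so a half turn about z gives the same grasp; the last joint's range is limited). The gripper opens to 87 mm and grips with 3 to 60 N. Pads are 19 mm wide; open, the fingers measure 117 mm over their backs; the gripper's body (75 mm by 190 mm) begins 51 mm behind the grasp point.
Start: joints at [1.298, 0.321, -0.07, 1.45, 0.023, 1.371, -0.057], TCP at [0.184, -0.623, 0.191] pointing down, gripper open.
Joint ranges: [-2.86, 2.86], [-0.3, 2.09], [-1.38, 1.24], [0.06, 2.45], [-1.56, 4.7], [0.09, 2.05], [-2.69, 2.69]. Speed limits (rad/s): [2.57, 2.57, 3.14, 3.14, 3.14, 3.14, 3.14].

INTERFACE

Orientations are given as a rotation vector (axis times angle).
In Python, from bench import get_state, eyes, job gives the robot as it stands. The module is installed in compiled form; this text tells all that it offers.
- The arm moves only by the shell command python3 -m jog 'ROWS' [FORCE]. ROWS is JSON, a list that holds one entry, the list of rows, each a list of 5 numbers: the opening, from 0 (shut) to 1 (fully open), then the shift along the tool's x, y, z in units of 40 mm (1.0 is 40 mm), then the turn about the tool's z in units of 5 degrees (1.0 is 5 degrees). In form: [[[jaw, dx, dy, dz, turn], ...]]. A call has 1 to 10 rows; each row shifts and turns the commanded pose from where the row before left it, along the tool's axes as they then stand; what a row does not reach is not made up. A row lasts 1/8 s, in which the tool goes at most 62.5 mm and 10.7 degrees, less where a joint would pass 70% of its speed; a pose out of reach is approached as far as the arm can. A call is refused whole if a number of a shift passes 1 or a number of a turn 1, either way. A call with a gripper value outside its range is refused whole. The fingers move at their own pace and stop on an object; FORCE is the grip in N (left out, the last holds). Time passes only in rows, so rows that do not move let the fingers close. It gives the time, the measured TCP pose, the force and the opening at its end, in the units of the state.
- get_state(): the state, without advancing time (a new reading comes with each control period).
- eyes.get_image(name): name is "scene" or "top"; returns (picture, depth): 420x560x3 uint8, red, green, blue; 420x560 float32, m along the optical axis (not along the pixel's ray), 0 where there is no reading.
- eyes.camera_params(name): a dict with "camera_matrix" (3x3 intrinsics, pixels), "pose" (4x4, takes a point from camera to world coordinates). Camera axes: x right, y down, z forward; pixel columns grow to the right and rows downward; lengths in m; the calibration is good to about 2 mm. A picture is of the moment at which its call begins. camera_params takes no time and is no camera call.
- job.close_job(): hands the job in, once; it reports no verdict.
The state is a dict: "time": time; "joint_positions": joint angles; "qd": joint speeds; "joint_torque": joint torques, N m; "position": TCP position; "tool_rot": TCP orientation; "ft_force": force on the tool from outside, world axes, zero at the start; "torque": the same for the moment, N m; "grip_width": opening from 0.0 (shut) to 1.0 (fully open).
Only numpy, scipy, OpenCV 4.12 (cv2) and the standard library are available. Lean on these libraries where they do the work, as an engineer would, in place of code of your own. Each camera call takes 0.05 s, during which the arm holds its last target. There are 200 camera calls.

TASK

The kitchen timer stands in front of the preserving jar that goes into the pot next. Screw that jar's band down until it bottoms out, then back it off a quarter turn so that the jar can vent, and finish while still holding the band there in the gripper; do not let go of it. Leave the other jar's band as it is and do not knock the timer, the salt shaker or the cutlery about.

Things in the scene. Friction and masses are not known exactly. Their poses are not given: they have to be found in the camera images.
- left_jar: the preserving jar that stands on the robot's left (+y): clear glass, 68 mm across, with grey-brown round plums in it, fixed upright in a black rubber seat (88 mm across, 16 mm high) that does not move or turn. Origin: on the jar's axis at the worktop; z up. The glass shoulder slopes in from 68 mm across at 68 mm height to a neck 45 mm across at 87 mm height. Both jars are alike.
- left_band: that jar's knurled steel screw band, upright round cap 54 mm across and 20 mm high (a plain lid disc shows in its top). Origin: on the jar's axis at the band's lower edge, 100 mm above the worktop when the band is bottomed out; it rises 8 mm for each turn it is unscrewed. Turns with the band; its x axis points to the tab. Right-hand thread: clockwise seen from above screws it down. It is captive on the thread and cannot be lifted off.
- left_grip (a point): centre of that band, on its axis, 10 mm above its lower edge: where to grip
- left_tab (a point): outer end of the small raised steel tab (13 x 5 mm, 3.5 mm high) on top of that band, 24 mm from the axis, 23.5 mm above the band's lower edge; shows how far the band is turned
- left_turn (a joint): how far that band is unscrewed, rad: 0 = bottomed out (a hard stop), grows as it is unscrewed (counter-clockwise from above), pi/2 = a quarter turn back from the stop. Starts 1.8 to 3.4. Turns against a light friction of about 0.06 N m and stays where it is left; once it is at the stop, further turning only makes the fingers slip round it.
- right_jar: the preserving jar that stands on the robot's right (-y): clear glass, 68 mm across, with grey-brown round plums in it, fixed upright in a black rubber seat (88 mm across, 16 mm high) that does not move or turn. Origin: on the jar's axis at the worktop; z up. The glass shoulder slopes in from 68 mm across at 68 mm height to a neck 45 mm across at 87 mm height. Both jars are alike.
- right_band: that jar's knurled steel screw band, upright round cap 54 mm across and 20 mm high (a plain lid disc shows in its top). Origin: on the jar's axis at the band's lower edge, 100 mm above the worktop when the band is bottomed out; it rises 8 mm for each turn it is unscrewed. Turns with the band; its x axis points to the tab. Right-hand thread: clockwise seen from above screws it down. It is captive on the thread and cannot be lifted off.
- right_grip (a point): centre of that band, on its axis, 10 mm above its lower edge: where to grip
- right_tab (a point): outer end of the small raised steel tab (13 x 5 mm, 3.5 mm high) on top of that band, 24 mm from the axis, 23.5 mm above the band's lower edge; shows how far the band is turned
- right_turn (a joint): how far that band is unscrewed, rad: 0 = bottomed out (a hard stop), grows as it is unscrewed (counter-clockwise from above), pi/2 = a quarter turn back from the stop. Starts 1.8 to 3.4. Turns against a light friction of about 0.06 N m and stays where it is left; once it is at the stop, further turning only makes the fingers slip round it.
- egg_timer: round kitchen timer, black ribbed dial on a cream base, 59 mm across and 59 mm high, loose, standing in front (robot side) of one of the jars, 95 to 120 mm from that jar's axis; at least 170 mm from the other. Origin: centre of its underside.
- salt_shaker: salt shaker, glass with a grey domed top, 44 mm across and 90 mm high, loose, standing in the same way in front of the other jar. Origin: centre of its underside.
- teaspoon: steel teaspoon, 132 x 26 x 9 mm, loose, flat on the worktop to the right of the right jar; bystander. Origin: under its middle.
- table_fork: steel fork, 196 x 27 x 13 mm, loose, flat on the worktop to the right of the right jar; bystander. Origin: under its middle.
There are look-alikes about, which are no part of the job. What is meant by the egg_timer is not green, pink or red, and is the larger of those in its own colour.

How it is judged:
On the way:
1. the band of the jar by the timer is bottomed out (((horizontal distance between egg_timer and left_jar below 0.145 m and value of joint left_turn below 0.08 rad) or (horizontal distance between egg_timer and right_jar below 0.145 m and value of joint right_turn below 0.08 rad))), for 0.2 s.
At the end, for the whole second after the job is handed in: The band of the jar with the timer in front is 1.57 +- 0.3 rad back from its stop, at rest, the fingers round it pressing with over 2 N; the other band's tab moved less than 10 mm (about 0.4 rad); timer, shaker, spoon and fork less than 25 mm from where they stood (((horizontal distance between egg_timer and left_jar below 0.145 m and value of joint left_turn between 1.27 and 1.87 rad and velocity of joint left_turn between -0.1 and 0.1 rad/s and contact force between the fingers and left_band above 2 N and horizontal distance between the grasp point and left_grip below 0.02 m and distance of right_tab from where it was at the start of the episode below 0.01 m) or (horizontal distance between egg_timer and right_jar below 0.145 m and value of joint right_turn between 1.27 and 1.87 rad and velocity of joint right_turn between -0.1 and 0.1 rad/s and contact force between the fingers and right_band above 2 N and horizontal distance between the grasp point and right_grip below 0.02 m and distance of left_tab from where it was at the start of the episode below 0.01 m)) and distance of each of egg_timer, salt_shaker, teaspoon, table_fork from where it was at the start of the episode below 0.025 m); the arm keeps its last pose, push and grip.
It fails at once if the other jar's band is turned (its tab moves more than 10 mm) ((horizontal distance between egg_timer and left_jar below 0.145 m and distance of right_tab from where it was at the start of the episode above 0.01 m) or (horizontal distance between egg_timer and right_jar below 0.145 m and distance of left_tab from where it was at the start of the episode above 0.01 m)).
It fails at once if the timer, the salt shaker, the teaspoon or the fork is knocked more than 25 mm away (distance of any of egg_timer, salt_shaker, teaspoon, table_fork from where it was at the start of the episode above 0.025 m).
It also fails if it takes over 64 s, if anything falls off the work surface, if the arm or the gripper's body presses on something with over 40 N, if the wrist force passes 120 N, or if a joint passes its speed limit or range.

## Working session

There is one attempt and no reset: what is moved stays moved. The work goes in short steps, Python scripts to look and compute and a shell command to move; the robot and the scene stay as the last step left them, time stands still between calls to the robot, and variables do not carry over. Pictures are saved under pics/ and viewed, about 8 in all and at most 12, crops included, and the job is handed in when it is done.

```bash
mkdir -p pics; cat > h.py <<'E'
import numpy as np,cv2
from bench import get_state,eyes,job
def grab(n,f):
    im,d=eyes.get_image(n); np.savez('pics/'+f+'.npz',im=im,d=d); cv2.imwrite('pics/'+f+'.png',im[:,:,::-1]); return im,d
def ray(n,u,v,z):
    p=eyes.camera_params(n);K=p['camera_matrix'];T=np.array(p['pose'])
    r=T[:3,:3]@np.linalg.solve(np.array(K),[u,v,1.]);o=T[:3,3]
    return o+r*(z-o[2])/r[2]
E
python3 - <<'E'
from h import *
a,_=grab('scene','s0');b,_=grab('top','t0')
s=get_state();print(s['time'],s['position'],s['tool_rot'],s['joint_positions'],s['grip_width'])
for n in('scene','top'):print(eyes.camera_params(n))
E
```

```text
0.1 [ 0.18366231 -0.62292913  0.19005794] [-3.10765671e+00 -4.48699955e-01  5.55127578e-04] [ 1.2981059   0.32175505 -0.07009663  1.4515711   0.02261541  1.37079992
 -0.0569444 ] 1.0027333212732972
{'camera_matrix': array([[538.92026409,   0.        , 283.42330635],
       [  0.        , 538.92026409, 206.30295192],
       [  0.        ,   0.        ,   1.        ]]), 'pose': array([[-0.84590529, -0.41639175,  0.3332599 ,  0.04784533],
       [-0.53309172,  0.64132917, -0.55182435,  0.71668038],
       [ 0.01604582, -0.64444923, -0.76447873,  1.17264388],
       [ 0.        ,  0.        ,  0.        ,  1.        ]])}
{'camera_matrix': array([[451.12115539,   0.        , 279.65905065],
       [  0.        , 451.12115539, 207.06233772],
       [  0.        ,   0.        ,   1.        ]]), 'pose': array([[-0.0266518 , -0.98040668,  0.19517283,  0.31532165],
       [-0.99960135,  0.02795762,  0.00393838, -0.04131728],
       [-0.00931778, -0.19499006, -0.98076096,  1.08460813],
       [ 0.        ,  0.        ,  0.        ,  1.        ]])}
```

View pics/s0.png

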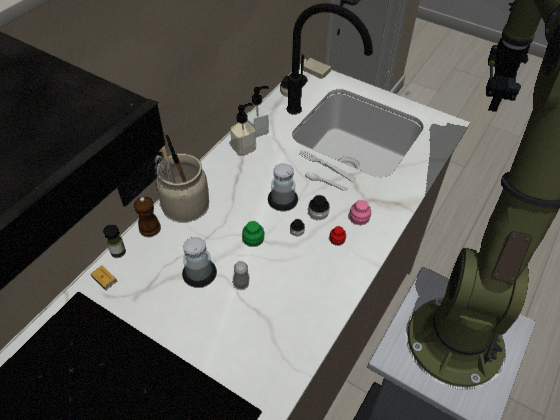

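View pics/t0.png

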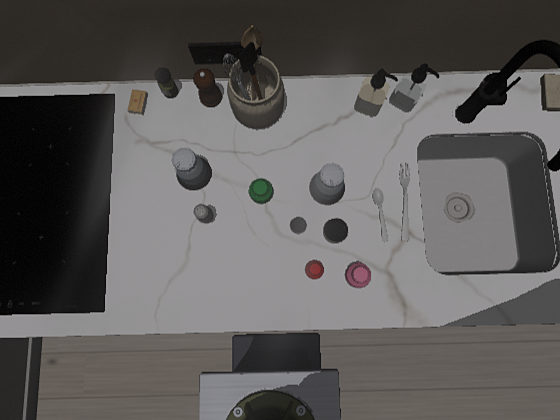

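The timer candidates are the larger black dial (top 335,230 / scene 318,205), the small black one (298,225 / 297,227), green (261,190), pink (358,274) and red (314,269). I choose the larger black one, which stands in front of the right jar (330,178). The shaker (204,212) stands in front of the left jar. Next I'll check this with a crop and measure.

```bash
python3 - <<'E'
from h import *
for n,f in(('top','t0'),('scene','s0')):
    z=np.load(f'pics/{f}.npz');d=z['d'];p=eyes.camera_params(n);K=p['camera_matrix'];T=p['pose']
    v,u=np.mgrid[:420,:560];c=np.stack([(u-K[0,2])/K[0,0]*d,(v-K[1,2])/K[1,1]*d,d],-1)
    w=c@T[:3,:3].T+T[:3,3]
    np.save(f'pics/{f}_w.npy',w)
    for name,c0 in(('R',(331,176)) ,('L',(184,158)),('timer',(335,230)),('small',(298,225))) if n=='top' else (('R',(284,172)),('L',(194,246)),('timer',(318,203)),('small',(297,225))):
        m=(np.hypot(u-c0[0],v-c0[1])<30)&(d>0)
        lo=.1 if name in'RL' else .03
        m&=(w[...,2]>lo)&(w[...,2]<.16)
        m=m.astype(np.uint8)
        k,l,st,ce=cv2.connectedComponentsWithStats(m)
        if k<2: print(n,name,'none');continue
        i=l[c0[1],c0[0]] or 1+np.argmax(st[1:,4]); q=w[l==i]
        top=q[q[:,2]>np.percentile(q[:,2],60)]
        print(n,name,st[i],'ztop',np.percentile(q[:,2],[50,90,99]).round(4),'ctr',((q.min(0)+q.max(0))/2).round(3),'span',np.ptp(q,axis=0).round(3))
t=cv2.imread('pics/t0.png');s=cv2.imread('pics/s0.png')
a=cv2.resize(t[150:250,280:380],(400,400),interpolation=2);b=cv2.resize(s[150:250,245:345],(400,400),interpolation=2)
cv2.imwrite('pics/c0.png',np.hstack([a,b]))
E
```

```text
top R [319 164  25  25 488] ztop [0.1235 0.1261 0.1282] ctr [ 0.575 -0.153  0.116] span [0.052 0.052 0.03 ]
top L [172 148  25  25 487] ztop [0.122  0.1247 0.1271] ctr [0.622 0.174 0.115] span [0.053 0.053 0.027]
top timer [323 219  25  24 463] ztop [0.0442 0.0594 0.0622] ctr [ 0.465 -0.166  0.047] span [0.054 0.056 0.033]
top small [293 219  12  12 101] ztop [0.0395 0.0416 0.0427] ctr [ 0.481 -0.08   0.037] span [0.025 0.026 0.013]
scene R [274 164  20  18 290] ztop [0.1201 0.1238 0.1255] ctr [ 0.575 -0.149  0.113] span [0.052 0.053 0.025]
scene L [183 237  23  22 401] ztop [0.1192 0.1223 0.1243] ctr [0.622 0.178 0.114] span [0.055 0.053 0.026]
scene timer [308 195  22  20 280] ztop [0.0438 0.0572 0.0603] ctr [ 0.465 -0.161  0.047] span [0.056 0.055 0.033]
scene small [292 219  11   9  70] ztop [0.0361 0.0392 0.0419] ctr [ 0.483 -0.075  0.036] span [0.028 0.024 0.013]
```

View pics/c0.png

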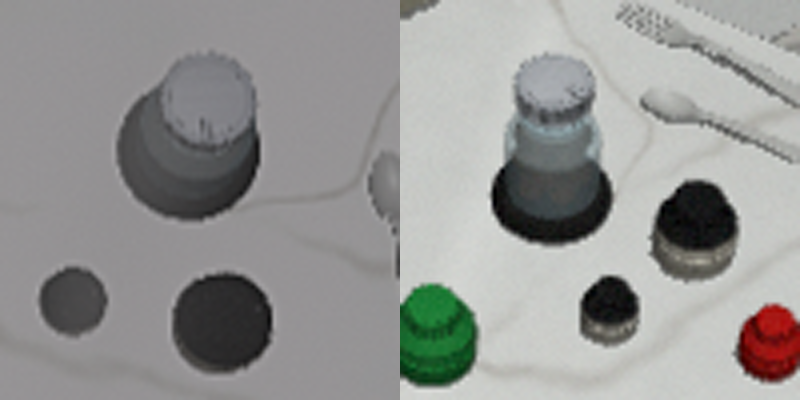

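The crop shows the large black dial with the cream base standing in front of the right jar, so that is the target. The right band's axis is about (0.575, -0.151) and the tab points towards the robot. I'll approach above it.

```bash
python3 -m jog '[[[1,0.4,-0.3,0,0],[1,0.8,-0.55,0,0],[1,0.8,-0.55,0,0],[1,0.8,-0.55,0,0],[1,0.8,-0.55,0,0],[1,0.8,-0.55,0,0],[1,0.8,-0.55,0,0],[1,0.8,-0.55,0,0],[1,0.8,-0.55,0,0],[1,0.8,-0.55,0,0]]]'
python3 -m jog '[[[1,0.8,-0.55,0,-1],[1,0.8,-0.48,0.1,-1],[1,0.8,-0.4,0.1,-1],[1,0.8,-0.3,0.1,-1],[1,0.6,-0.2,0,-1],[1,0.3,-0.1,0,-1],[1,0,0,0,-1],[1,0,0,0,-1],[1,0,0,0,-1],[1,0,0,0,-1]]]'
python3 -c "
from h import *
s=get_state();print(s['time'],s['position'],s['tool_rot'],s['joint_positions'].round(3),s['ft_force'])"
```

```text
time: 1.35
position: [0.4169, -0.3333, 0.191]
tool_rot: [-3.109, -0.451, 0.0]
ft_force: [0.2, -0.5, -0.1]
grip_width: 0.999
time: 2.6
position: [0.5269, -0.189, 0.1791]
tool_rot: [2.624, 1.727, -0.001]
ft_force: [0.8, -0.4, 0.5]
grip_width: 0.998
2.6 [ 0.52686389 -0.18902882  0.17909578] [ 2.62432381e+00  1.72675343e+00 -6.02125876e-04] [ 0.773  0.171 -0.529  1.681  0.089  1.314 -0.18 ] [ 0.80566087 -0.4001706   0.53475095]
```

```bash
python3 -m jog '[[[1,0.45,0.24,0,0],[1,0.45,0.24,0,0],[1,0.45,0.24,0,0],[1,0,0,0,-1],[1,0,0,0,-1],[1,0,0,0,-1],[1,0,0,0,-1],[1,0,0,0,-1],[1,0,0,0,-1],[1,0,0,0,-1]]]'
python3 -m jog '[[[1,0,0,0,-1],[1,0,0,0,-1],[1,0,0,0,-1],[1,0,0,0,-1],[1,0,0,0,-1],[1,0,0,0,-1],[1,0,0,0,-1],[1,0,0,0,-1],[1,0,0,0,-1],[1,0,0,0,0]]]'
python3 - <<'E'
from h import *
s=get_state();print(s['time'],s['position'],s['joint_positions'].round(3),s['ft_force'])
p=s['position'];r=s['tool_rot'];R=cv2.Rodrigues(r)[0]
print('tool-axis shift units',R.T@(np.array([.575,-.151,.094])-p)/.04, 'yaw',np.degrees(np.arctan2(R[1,0],R[0,0])))
a,_=grab('scene','s1');b,_=grab('top','t1')
cv2.imwrite('pics/c1.png',np.hstack([cv2.resize(b[110:260,250:400],(400,400)),cv2.resize(a[90:240,220:370],(400,400))])[:,:,::-1])
E
```

```text
time: 3.85
position: [0.5748, -0.1511, 0.1791]
tool_rot: [-1.984, -2.436, 0.001]
ft_force: [0.1, 0.3, -0.1]
grip_width: 1.002
time: 5.1
position: [0.5748, -0.1511, 0.179]
tool_rot: [-0.907, -3.008, 0.0]
ft_force: [-0.2, 0.8, 0.2]
grip_width: 1.0
5.1 [ 0.57483071 -0.15113104  0.17903462] [ 0.829  0.286 -0.739  1.592  0.196  1.341  1.05 ] [-0.21056347  0.80097425  0.2380327 ]
tool-axis shift units [-1.84255553e-03  5.36181146e-03  2.12586464e+00] yaw 146.43640730336588
```

View pics/c1.png

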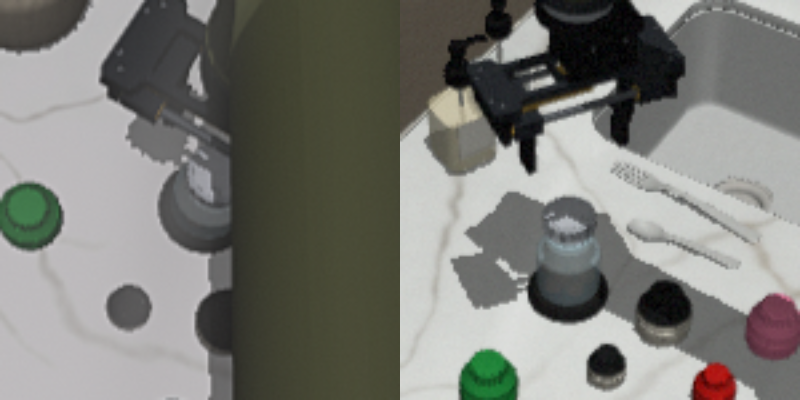

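The gripper is open and centred above the right band, with nothing below it in the way. I'll descend and grip.

```bash
python3 -m jog '[[[1,0,0,0.35,-1],[1,0,0,0.35,-1],[1,0,0,0.35,-1],[1,0,0,0.35,-1],[1,0,0,0.35,0],[1,0,0,0.35,0],[1,0,0,0,0],[0.62,0,0,0,0],[0.58,0,0,0,0],[0.55,0,0,0,0]]]' 25
python3 -m jog '[[[0.5,0,0,0,0],[0.5,0,0,0,0],[0.5,0,0,0,0]]]' 25
python3 -c "
from h import *
s=get_state();print(s['time'],s['position'],s['tool_rot'],s['joint_positions'].round(3),s['ft_force'],s['torque'],s['grip_width'])
grab('scene','s2')"
```

```text
time: 6.45
position: [0.5751, -0.1513, 0.0955]
tool_rot: [0.371, 3.119, -0.001]
ft_force: [0.2, 0.0, -0.6]
grip_width: 0.743
time: 6.82
position: [0.5747, -0.1513, 0.095]
tool_rot: [-0.371, -3.12, 0.0]
ft_force: [0.6, -0.2, 0.4]
grip_width: 0.512
6.825 [ 0.57470159 -0.15128281  0.0950362 ] [-3.71206958e-01 -3.11953505e+00  2.17852293e-04] [ 0.849  0.365 -0.771  1.692  0.271  1.195  1.344] [ 0.64623611 -0.15143013  0.37380115] [ 0.11306122 -0.195061   -0.07901716] 0.5115959189702093
```

```bash
python3 -m jog '[[[0.4,0,0,0,0],[0.4,0,0,0,0]]]' 25
python3 - <<'E'
from h import *
s=get_state();print(s['time'],s['grip_width'],s['ft_force'])
a,_=grab('scene','s3')
cv2.imwrite('pics/c3.png',cv2.resize(a[110:230,210:370],(800,600),interpolation=2)[:,:,::-1])
E
```

```text
time: 7.12
position: [0.5748, -0.1512, 0.095]
tool_rot: [0.371, 3.12, -0.0]
ft_force: [-0.8, -0.6, 0.1]
grip_width: 0.413
7.125 0.41287041455417983 [-0.75048837 -0.61178728  0.1264802 ]
```

View pics/c3.png

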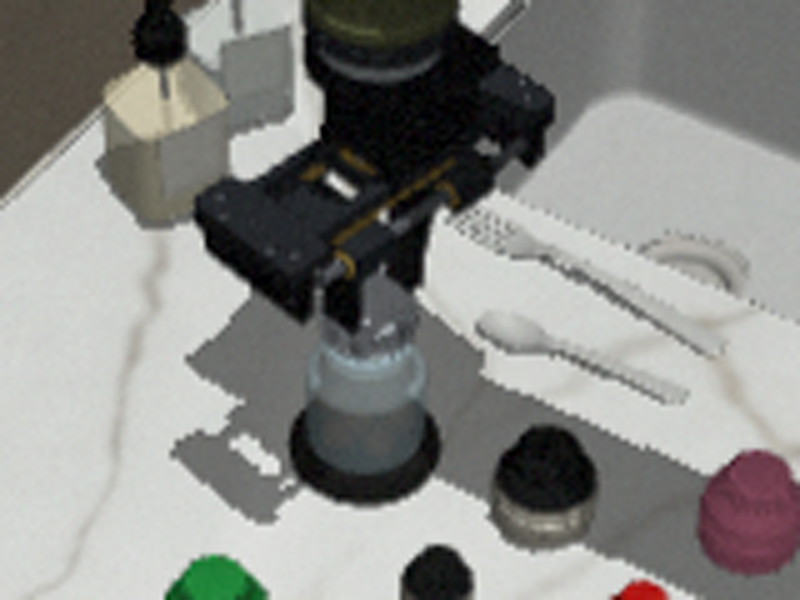

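The fingers are round the band and about level with it, but the width reading is lower than 54 mm would give. I'll close fully to see where they stop.

```bash
python3 -m jog '[[[0.2,0,0,0,0],[0.1,0,0,0,0],[0,0,0,0,0],[0,0,0,0,0]]]' 25
python3 -c "
from h import *
s=get_state();print(s['time'],s['grip_width'],s['ft_force'],s['torque'])"
```

```text
time: 7.68
position: [0.5747, -0.1513, 0.095]
tool_rot: [-0.371, -3.12, 0.0]
ft_force: [-0.0, -0.3, 0.9]
grip_width: 0.048
7.675 0.04779890557537874 [-0.0397756  -0.25337719  0.87467906] [ 0.05704415 -0.20381618  0.00303936]
```

```bash
python3 - <<'E'
from h import *
a,_=grab('scene','s4')
cv2.imwrite('pics/c4.png',cv2.resize(a[110:230,210:370],(800,600),interpolation=2)[:,:,::-1])
s=get_state();print(s['grip_width'])
p=eyes.camera_params('scene');T=p['pose']
for q in ([.575,-.151,.095],[.575,-.151,.114],[.575,-.151,.123]):
    c=T[:3,:3].T@(np.array(q)-T[:3,3]);uv=p['camera_matrix']@c/c[2];print(q,uv[:2],((uv[:2]-[210,110])*5))
E
```

```text
0.02958319516056152
[0.575, -0.151, 0.095] [283.18220316 176.59778093] [365.91101582 332.98890463]
[0.575, -0.151, 0.114] [283.29205364 171.79499971] [366.46026818 308.97499855]
[0.575, -0.151, 0.123] [283.34485257 169.48657317] [366.72426287 297.43286584]
```

View pics/c4.png

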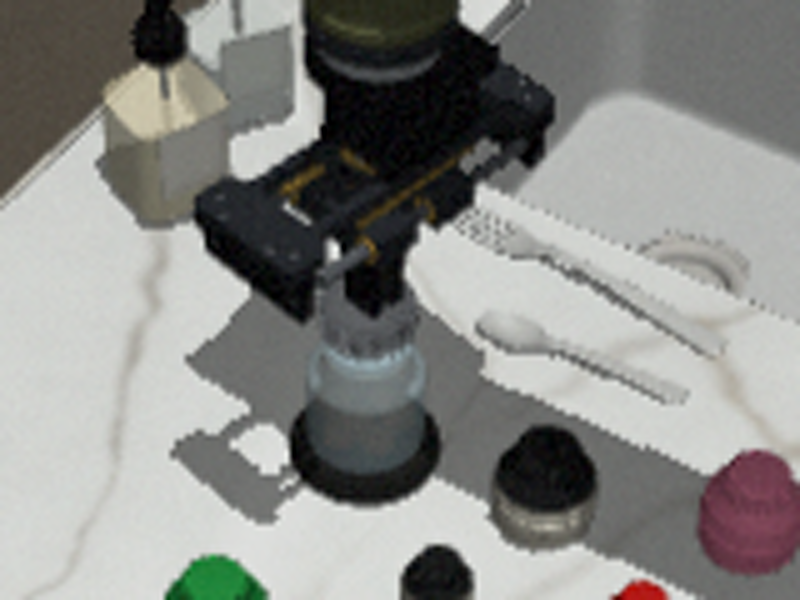

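The fingers are shut on nothing and the tips look to be above the lid. I'll measure the tip height with the depth data.

```bash
python3 - <<'E'
from h import *
z=np.load('pics/s4.npz');d=z['d'];im=z['im'].astype(int);p=eyes.camera_params('scene');K=p['camera_matrix'];T=p['pose']
v,u=np.mgrid[:420,:560];c=np.stack([(u-K[0,2])/K[0,0]*d,(v-K[1,2])/K[1,1]*d,d],-1);w=c@T[:3,:3].T+T[:3,3]
for r in range(158,182):
    print(r,[(int(im[r,k].sum()),*(w[r,k]*1000).round().astype(int)) for k in (280,284,288)])
s=get_state();R=cv2.Rodrigues(s['tool_rot'])[0];print(R.round(2))
E
```

```text
158 [(62, np.int64(563), np.int64(-113), np.int64(205)), (156, np.int64(549), np.int64(-110), np.int64(215)), (62, np.int64(542), np.int64(-118), np.int64(212))]
159 [(131, np.int64(564), np.int64(-116), np.int64(198)), (266, np.int64(548), np.int64(-108), np.int64(213)), (64, np.int64(543), np.int64(-121), np.int64(205))]
160 [(269, np.int64(557), np.int64(-104), np.int64(209)), (179, np.int64(546), np.int64(-106), np.int64(213)), (61, np.int64(541), np.int64(-116), np.int64(207))]
161 [(260, np.int64(554), np.int64(-100), np.int64(210)), (139, np.int64(548), np.int64(-109), np.int64(205)), (67, np.int64(541), np.int64(-116), np.int64(203))]
162 [(213, np.int64(553), np.int64(-98), np.int64(208)), (131, np.int64(549), np.int64(-110), np.int64(200)), (35, np.int64(48), np.int64(717), np.int64(1173))]
163 [(117, np.int64(551), np.int64(-94), np.int64(209)), (34, np.int64(549), np.int64(-111), np.int64(196)), (38, np.int64(564), np.int64(-157), np.int64(149))]
164 [(33, np.int64(579), np.int64(-140), np.int64(151)), (10, np.int64(566), np.int64(-139), np.int64(160)), (20, np.int64(560)
[... 2164 characters left out ...]
4(570), np.int64(-127), np.int64(113)), (200, np.int64(563), np.int64(-136), np.int64(110)), (233, np.int64(551), np.int64(-137), np.int64(116))]
179 [(180, np.int64(569), np.int64(-125), np.int64(112)), (233, np.int64(560), np.int64(-132), np.int64(111)), (245, np.int64(553), np.int64(-140), np.int64(108))]
180 [(222, np.int64(572), np.int64(-129), np.int64(103)), (239, np.int64(562), np.int64(-134), np.int64(105)), (335, np.int64(554), np.int64(-141), np.int64(103))]
181 [(349, np.int64(570), np.int64(-127), np.int64(101)), (306, np.int64(562), np.int64(-135), np.int64(100)), (369, np.int64(556), np.int64(-146), np.int64(93))]
[[-0.97  0.23 -0.  ]
 [ 0.23  0.97 -0.  ]
 [-0.   -0.   -1.  ]]
```

The tips are at z≈0.127 while the state reports 0.095, so the reported z is about 30 mm too low. x and y agree. I'll open in place, descend 30 mm while watching the force, and regrip.

```bash
python3 -m jog '[[[1,0,0,0,0],[1,0,0,0,0],[1,0,0,0,0],[1,0,0,0,0],[1,0,0,0,0],[1,0,0,0,0],[1,0,0,0,0],[1,0,0,0,0]]]' 25
python3 -m jog '[[[1,0,0,0.2,0],[1,0,0,0.2,0],[1,0,0,0.2,0],[1,0,0,0.15,0],[1,0,0,0,0]]]'
python3 -m jog '[[[0.6,0,0,0,0],[0.5,0,0,0,0],[0.4,0,0,0,0],[0.4,0,0,0,0],[0.4,0,0,0,0],[0.4,0,0,0,0]]]' 25
python3 - <<'E'
from h import *
a,_=grab('scene','s5')
cv2.imwrite('pics/c5.png',cv2.resize(a[110:230,210:370],(800,600),interpolation=2)[:,:,::-1])
s=get_state();print(s['time'],s['grip_width'],s['torque'],s['joint_positions'].round(3))
E
```

```text
time: 8.72
position: [0.5747, -0.1512, 0.0951]
tool_rot: [0.371, 3.12, -0.0]
ft_force: [-0.4, -0.9, 0.2]
grip_width: 0.86
time: 9.35
position: [0.5743, -0.1511, 0.0643]
tool_rot: [-0.371, -3.118, -0.0]
ft_force: [0.3, -0.0, 0.7]
grip_width: 0.998
time: 10.1
position: [0.5748, -0.1512, 0.0651]
tool_rot: [0.371, 3.119, -0.0]
ft_force: [0.0, 0.7, 0.2]
grip_width: 0.604
10.15 0.6025581264765447 [ 0.08806981 -0.11420925 -0.02116643] [ 0.837  0.396 -0.759  1.722  0.296  1.143  1.326]
```

View pics/c5.png

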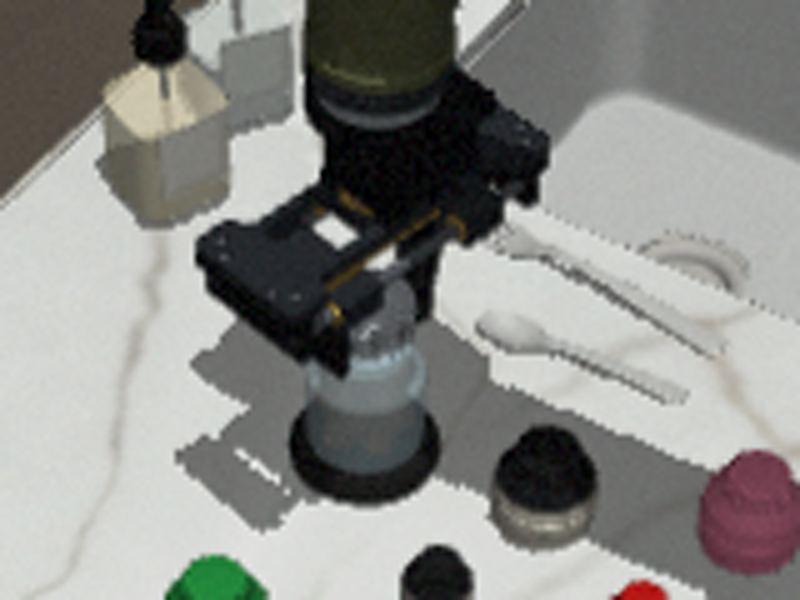

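The jaws now stop on the band at 0.60. I'll screw clockwise, following the thread pitch.

```bash
for i in 1 2; do python3 -m jog '[[[0.4,0,0,0.003,1],[0.4,0,0,0.003,1],[0.4,0,0,0.003,1],[0.4,0,0,0.003,1],[0.4,0,0,0.003,1],[0.4,0,0,0.003,1],[0.4,0,0,0.003,1],[0.4,0,0,0.003,1],[0.4,0,0,0.003,1],[0.4,0,0,0.003,1]]]'
python3 -c "
from h import *
s=get_state();print('>>',s['torque'].round(3),s['joint_positions'].round(3))"; done
```

```text
time: 11.4
position: [0.5773, -0.1482, 0.0642]
tool_rot: [1.654, 2.668, 0.008]
ft_force: [5.9, 5.0, -3.8]
grip_width: 0.605
>> [ 0.901 -1.266  0.143] [ 0.718  0.36  -0.61   1.726  0.222  1.121  0.503]
time: 12.65
position: [0.5813, -0.1482, 0.0634]
tool_rot: [2.624, 1.719, 0.019]
ft_force: [15.2, 3.5, -8.8]
grip_width: 0.6
>> [ 0.699 -3.265  0.089] [ 0.605  0.338 -0.472  1.729  0.164  1.103 -0.328]
```

The TCP has orbited: force and position show the band axis is at (0.5795, -0.1523) in robot coordinates, about 5 mm from where I gripped. I'll ease the jaws, recentre and regrip.

```bash
python3 -m jog '[[[0.75,0,0,0,0],[0.75,0,0,0,0],[0.75,0.02,0.12,0,0],[0.75,0,0,0,0]]]'
python3 -m jog '[[[0.4,0,0,0,0],[0.4,0,0,0,0],[0.4,0,0,0,0],[0.4,0,0,0,0]]]' 25
python3 -c "
from h import *
s=get_state();print('>>',s['torque'].round(3),s['joint_positions'].round(3))"
python3 -m jog '[[[0.4,0,0,0.003,1],[0.4,0,0,0.003,1],[0.4,0,0,0.003,1],[0.4,0,0,0.003,1],[0.4,0,0,0.003,1]]]'
python3 -c "
from h import *
s=get_state();print('>>',s['torque'].round(3),s['joint_positions'].round(3))"
```

```text
time: 13.15
position: [0.5795, -0.1528, 0.0625]
tool_rot: [-2.629, -1.72, 0.0]
ft_force: [-0.2, 0.9, 0.7]
grip_width: 0.747
time: 13.65
position: [0.5791, -0.1524, 0.0626]
tool_rot: [-2.628, -1.721, 0.001]
ft_force: [-1.0, -0.0, 0.5]
grip_width: 0.608
>> [0.036 0.187 0.017] [ 0.604  0.346 -0.468  1.72   0.171  1.117 -0.327]
time: 14.28
position: [0.5791, -0.1524, 0.062]
tool_rot: [-2.94, -1.107, 0.001]
ft_force: [-1.7, -0.1, 0.6]
grip_width: 0.604
>> [0.004 0.328 0.053] [ 0.549  0.337 -0.401  1.722  0.145  1.112 -0.746]
```

Centred, with almost no side force. I'll keep screwing and watch the moment.

```bash
for i in 1 2 3 4; do python3 -m jog '[[[0.4,0,0,0.003,1],[0.4,0,0,0.003,1],[0.4,0,0,0.003,1],[0.4,0,0,0.003,1]]]' | grep -E 'pos|rot|ft'
python3 -c "
from h import *
s=get_state();print('>>',s['time'],s['torque'].round(3),s['joint_positions'].round(3)[-1])"; done
```

```text
position: [0.5791, -0.1524, 0.0616]
tool_rot: [-3.088, -0.58, 0.001]
ft_force: [-1.0, -0.1, 0.8]
>> 14.775 [0.05  0.315 0.1  ] -1.081
position: [0.579, -0.1523, 0.0611]
tool_rot: [3.141, 0.035, -0.001]
ft_force: [-2.0, 0.0, 1.4]
>> 15.275 [0.087 0.394 0.038] -1.415
position: [0.5804, -0.1528, 0.0612]
tool_rot: [3.099, -0.506, 0.003]
ft_force: [1.0, -1.0, 1.5]
>> 15.775 [-0.159 -0.055  0.941] -1.749
position: [0.5805, -0.1533, 0.0611]
tool_rot: [2.964, -1.037, 0.004]
ft_force: [-0.6, -2.3, 2.9]
>> 16.275 [-0.343  0.083  0.978] -2.084
```

The moment jumped to about 0.95 N m and the fingers now slip, so the band is at its stop. I'll ease and regrip to remove wind-up, then back off 18 × 5° = 90°.

```bash
python3 -m jog '[[[0.4,0,0,0,0],[0.4,0,0,0,0],[0.7,0,0,0,0],[0.7,0,0,0,0],[0.4,0,0,0,0],[0.4,0,0,0,0],[0.4,0,0,0,0],[0.4,0,0,0,0]]]' 25
S="
from h import *
s=get_state();r=s['tool_rot'];print('>>',s['time'],s['torque'].round(3),s['joint_positions'].round(3)[-1],'yaw',np.degrees(2*np.arctan2(r[1],r[0]))%360)"
python3 -c "$S"
python3 -m jog '[[[0.4,0,0,-0.003,-1],[0.4,0,0,-0.003,-1],[0.4,0,0,-0.003,-1],[0.4,0,0,-0.003,-1],[0.4,0,0,-0.003,-1],[0.4,0,0,-0.003,-1],[0.4,0,0,-0.003,-1],[0.4,0,0,-0.003,-1],[0.4,0,0,-0.003,-1]]]'
python3 -c "$S"
python3 -m jog '[[[0.4,0,0,-0.003,-1],[0.4,0,0,-0.003,-1],[0.4,0,0,-0.003,-1],[0.4,0,0,-0.003,-1],[0.4,0,0,-0.003,-1],[0.4,0,0,-0.003,-1],[0.4,0,0,-0.003,-1],[0.4,0,0,-0.003,-1],[0.4,0,0,-0.003,-1],[0.4,0,0,0,0]]]'
python3 -c "$S
a,_=grab('scene','s6');b,_=grab('top','t6')
cv2.imwrite('pics/c6.png',np.hstack([cv2.resize(a[140:200,250:310],(400,400),interpolation=2),cv2.resize(b[140:240,280:380],(400,400),interpolation=2)])[:,:,::-1])"
```

```text
time: 17.27
position: [0.5789, -0.1521, 0.0596]
tool_rot: [-2.965, 1.037, 0.002]
ft_force: [-1.0, -0.3, -1.6]
grip_width: 0.609
>> 17.275 [ 0.225  0.175 -0.045] -2.084 yaw 321.4348134358079
time: 18.4
position: [0.5789, -0.1523, 0.0606]
tool_rot: [-3.136, -0.18, 0.002]
ft_force: [-0.9, -0.4, -3.0]
grip_width: 0.604
>> 18.4 [ 0.071  0.119 -0.067] -1.326 yaw 6.581442636243423
time: 19.65
position: [0.579, -0.1525, 0.0617]
tool_rot: [-2.831, -1.362, 0.001]
ft_force: [-0.4, 0.8, -4.1]
grip_width: 0.604
>> 19.65 [-0.071  0.036  0.03 ] -0.577 yaw 51.3783576984348
```

View pics/c6.png

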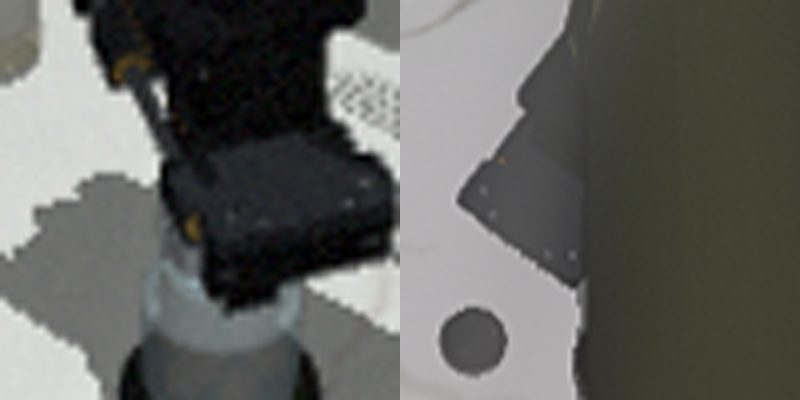

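The gripper hides the tab in both views. The measured turn back is 89.9° at friction-level moment, so there is no sign of slip. I'll check that the loose items haven't moved, let the arm settle, and hand in.

```bash
python3 -m jog '[[[0.4,0,0,0,0],[0.4,0,0,0,0],[0.4,0,0,0,0]]]' 25
python3 - <<'E'
from h import *
a=cv2.cvtColor(np.load('pics/s0.npz')['im'],7);im,_=grab('scene','s7');b=cv2.cvtColor(im,7)
for n,(u,v,r) in dict(timer=(318,206,14),small=(297,227,10),shaker=(241,275,14),leftband=(194,246,13),spoon=(327,181,16)).items():
    t=a[v-r:v+r,u-r:u+r];s=b[v-r-12:v+r+12,u-r-12:u+r+12]
    _,m,_,l=cv2.minMaxLoc(cv2.matchTemplate(s,t,cv2.TM_CCOEFF_NORMED));print(n,'shift px',l[0]-12,l[1]-12,round(m,2))
s=get_state();print(s['time'],s['grip_width'],s['ft_force'],s['torque'],np.abs(s['qd']).max())
E
```

```text
time: 20.12
position: [0.579, -0.1525, 0.0618]
tool_rot: [-2.83, -1.363, 0.001]
ft_force: [-0.5, 0.1, -6.2]
grip_width: 0.606
timer shift px 0 0 0.86
small shift px 0 0 1.0
shaker shift px 0 0 1.0
leftband shift px 0 0 1.0
spoon shift px 0 0 0.89
20.175 0.602817805987724 [-1.35718563 -0.99322092 -7.59199268] [-0.12750452  0.07156132  0.00673482] 0.0023699209525623096
```

```bash
python3 -c "
from h import *
print(job.close_job())"
```

```text
the job is handed in; nothing more can be done
None
```

I screwed the right jar's band (the jar behind the larger black and cream timer) down to its stop, backed it off a quarter turn, and handed in while still gripping it at 25 N.

- **Bottomed out:** the turning moment jumped from about 0.1 to 0.95 N m and the fingers then slipped, after roughly 165–185° of clockwise turning. I regripped to remove wind-up before backing off.
- **Quarter turn back:** the measured turn was 89.9°, at friction-level moment. I have no direct view of the tab, because the gripper hid it in both cameras, so this rests on the tool angle alone.
- **Other items:** image matching showed no shift of the timer, shaker, spoon or left band. I did not check the fork separately.
- **At hand-in:** the arm was at rest at about 20 s, with the jaws stopped on the band.

**Checks that disagreed:**
- **Reported height:** the reported TCP height was about 30 mm lower than the fingertips measured by depth, so the first close missed above the lid.
- **Band axis:** it was about 5 mm from the camera estimate. That first grip turned off-centre with up to about 18 N on the tool, so I recentred and regripped.
- **Vertical force:** it was slowly growing at the end, reaching about -7.6 N.

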